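# Slide the C-shaped caddy onto the lamp pole

### The arm

A 6-joint arm with a two-finger parallel gripper is mounted at the origin on the work surface. World frame = base frame: x ahead of the robot, y to its left, z up, the work surface at z = 0. Lengths are in m, angles in rad, forces in N, time in s.
With the tool pointing down it reaches from about 0.35 to 0.975 m from the base axis. Payload 4.9 kg.
Tool frame: the origin (TCP) lies midway between the tips of the shut fingers; the grasp point (between the pads) lies 19 mm behind it; z points along the fingers, y is the line along which they close (so a half turn about z gives the same grasp; the last joint's range is limited). The gripper opens to 85 mm and grips with 20 to 120 N. Pads are 22 mm wide; open, the fingers measure 114 mm over their backs; the gripper's body (76 mm by 85 mm) begins 54 mm behind the grasp point. The pads swing forward as they close: fully open they stand 13 mm farther back than shut.
Start: joints at [1.202, 0.053, 1.613, -0, 1.476, -0.119], TCP at [0.154, 0.606, 0.231] pointing down, gripper open.
Joint ranges: [-3.01, 3.01], [-1.01, 2.22], [0.06, 2.58], [-1.02, 4.17], [0.09, 2.62], [-3.14, 3.14]. Speed limits (rad/s): [2.57, 2.57, 3.14, 3.14, 3.14, 3.14].

### API

Orientations are given as a rotation vector (axis times angle).
In Python, from station import ctrl, optics, job gives the robot as it stands.
- The arm moves only by the shell command python3 -m jog 'ROWS' [OPENING] [FORCE]. ROWS is JSON, a list of rows, each a list of 2 entries, a list of its own where there are three numbers: the shift along the tool's x, y, z in m, then the turn, a rotation vector about the tool's x, y, z in rad. A call has 1 to 5 rows; each row is the pose to reach, as a shift and turn from the pose commanded when the call began, along the tool's axes at that moment; what a row does not reach only later rows make up. A row lasts 1/10 s, in which the tool goes at most 50 mm and 8.59 degrees, less where a joint would pass 70% of its speed; a pose out of reach is approached as far as the arm can. A call with a gripper value outside its range is refused whole. OPENING is the opening, from 0 (shut) to 1 (fully open), set as the call begins (- or left out, the last holds). The fingers move at their own pace and stop on an object; FORCE is the grip in N (left out, the last holds). Time passes only in rows, so rows that repeat a pose let the fingers close. It gives the time, the measured TCP pose, the force, the opening and the grip force at its end, in the units of the state.
- ctrl.get_obs(): the state, without advancing time (a new reading comes with each control period).
- optics.get_image(name): name is "side" or "top" or "wrist"; returns a dict with "image" (400x640x3 uint8, blue, green, red), "fx", "fy", "cx", "cy" (pixels), "rvec" (rotation vector, rad) and "tvec" (3), from world to camera coordinates, as OpenCV has them; the wrist camera has in their place "mount" (4x4, takes a point from camera to tool coordinates, whose origin is the TCP and whose axes are the flange's). Camera axes: x right, y down, z forward; pixel columns grow to the right and rows downward; lengths in m; the calibration is good to about 2 mm. A picture is of the moment at which its call begins: read the wrist's pose just before it. There is no depth.
- job.finish_job(): hands the job in; it is judged then, once.
The state is a dict: "t": time; "q": joint angles; "dq": joint speeds; "effort": joint torques, N m; "tool_pos": TCP position; "tool_rot": TCP orientation; "contact_force": force on the tool from outside, world axes, zero at the start; "wrist_torque": the same for the moment, N m; "opening": finger opening in m; "grip_force": force on a finger pad.
Only numpy, scipy, OpenCV 4.12 (cv2) and the standard library are available. Lean on these libraries where they do the work, as an engineer would, in place of code of your own. Each camera call takes 0.05 s, during which the arm holds its last target. There are 200 camera calls.

### The job

Slide the C-shaped desk caddy across the desk so that the pole of the lamp goes in through the caddy's gap and sits fully home, against the back of its opening. Keep the caddy flat on the desk, without lifting it, and leave the tape dispenser, cup, canister and set square where they stand.

Things in the scene. Friction and masses are not known exactly. Their poses are not given: they have to be found in the camera images.
- caddy: Loose grey plastic C-shaped caddy lying flat, 30 mm high, 0.3 to 0.45 kg (slides with 2 to 4 N). Origin: centre of its eight-sided opening (52 mm across flats), on the underside; +x points out through the gap, z up. The opening's flat back wall is 26 mm behind the origin (-x). Outside, the C is 120 mm across. Centre of mass about 35 mm behind the origin.
- caddy_gap (a point): Middle of the caddy's gap at its narrowest (37 mm wide), 18 mm ahead of the caddy's origin, half-way up. From here the gap flares outward at 45 degrees each side, to 85 mm wide at the jaw tips, 42 mm ahead of the origin. Axes as the caddy's.
- caddy_rear (a point): Centre of the flat upright rear face of the caddy's straight back bar, 95 mm behind the caddy's origin, half-way up (15 mm). The face is 124 mm wide (along y) and 30 mm high, good for pushing along +x; the bar is 45 mm deep. Axes as the caddy's.
- lamp: Fixed desk lamp: straight upright chrome pole, 22 mm across, 240 mm high, no foot plate. Origin on the pole's axis at desk level, z up. A white shade hangs on its own +y side (centre 120 mm off, 215 mm up, 100 mm wide); the caddy starts on its -y side, gap roughly to the pole. With the pole touching the back of the opening, the caddy's origin is 15 mm past the pole's axis.
- dispenser: Chrome tape dispenser, 130 x 55 x 76 mm, standing on the desk; origin at the centre of its underside. A bystander.
- cup: Black cup, 76 mm wide, 90 mm high; origin at the centre of its underside. A bystander.
- canister: Aluminium canister with lid, 64 mm wide, 85 mm high; origin at the centre of its underside. A bystander.
- set_square: Wooden set square lying flat, about 150 x 100 x 8 mm; origin near its middle, on the underside. A bystander.
There are look-alikes about, which are no part of the job. Of the things like the caddy, leave any that is orange; of the rest the larger one is meant.

How it is judged:
By the outcome, as a careful person would: the job done as asked, in the order asked, and still so for the second after the job is handed in, with the robot touching nothing.
It also fails if it takes over 35 s, if anything falls off the work surface, if the arm or the gripper's body presses on something with over 40 N, if the wrist force passes 120 N, or if a joint passes its speed limit or range.

## Working session

There is one attempt and no reset: what is moved stays moved. The work goes in short steps, Python scripts to look and compute and a shell command to move; the robot and the scene stay as the last step left them, time stands still between calls to the robot, and variables do not carry over. Pictures are saved under pics/ and viewed, at most 10 in all, crops included, and the job is handed in when it is done.

```bash
mkdir -p pics; ls; python3 - <<'E'
from station import ctrl, optics
import cv2, pickle
d={}
for n in ("side","top"):
    im=optics.get_image(n); d[n]=im; cv2.imwrite(f"pics/{n}0.png",im["image"])
    print(n,im["fx"],im["cx"],im["cy"],im["rvec"],im["tvec"])
pickle.dump(d,open("cam.pkl","wb"))
print(ctrl.get_obs())
E
```

```text
pics
side 506.0260912280732 323.09686410169894 197.59922814746045 [ 2.18279925 -0.71925131  0.3208278 ] [-0.35247464  0.31582499  0.81912337]
top 368.72969725462383 312.32237625891077 195.16799432257696 [ 2.12105711 -2.1438644   0.15563967] [0.13936741 0.51718131 0.90028004]
{'t': 0.1, 'q': array([ 1.20202312e+00,  5.33113400e-02,  1.61413399e+00, -3.70896601e-06,
        1.47597900e+00, -1.18989577e-01]), 'dq': array([-0.00012456, -0.00047936, -0.00295394, -0.00062524,  0.00145468,
        0.00080334]), 'effort': array([ 1.57146414e-04, -3.94903386e+01, -3.71362674e+01, -1.70073631e-04,
        3.89346256e-03,  6.90460382e-06]), 'tool_pos': array([0.15429176, 0.60509028, 0.2301868 ]), 'tool_rot': array([-3.91284654e-01, -3.11668680e+00,  2.79305470e-03]), 'contact_force': array([-0.53894525, -0.60551337, -0.34151133]), 'wrist_torque': array([ 0.03368119, -0.05190657, -0.02098015]), 'grip_force': 0.0, 'opening': 0.08550980522575938}
```

View pics/top0.png

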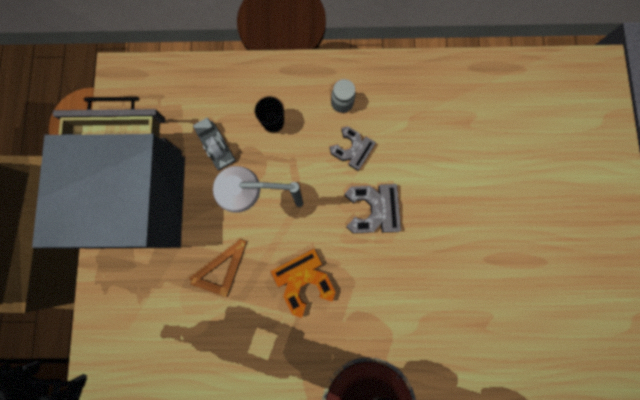

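View pics/side0.png

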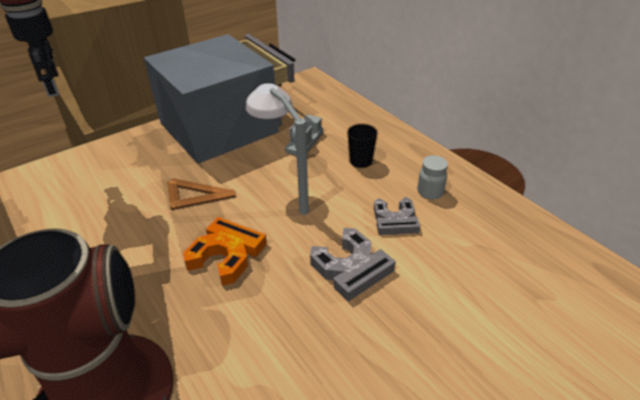

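The target is the larger grey C, near top (372,209). The lamp pole is near top (297,200) and its base is at side (304,211). I'll enlarge both.

```bash
python3 - <<'E'
import cv2,pickle,numpy as np
d=pickle.load(open("cam.pkl","rb"))
a=cv2.resize(d["top"]["image"][165:250,270:420],None,fx=5,fy=5,interpolation=cv2.INTER_CUBIC)
b=cv2.resize(d["side"]["image"][190:305,280:410],None,fx=5,fy=5,interpolation=cv2.INTER_CUBIC)
cv2.imwrite("pics/a.png",a);cv2.imwrite("pics/b.png",b)
E
cat > geo.py <<'E'
import cv2,numpy as np,pickle
d=pickle.load(open("cam.pkl","rb"))
def K(c): return np.array([[c["fx"],0,c["cx"]],[0,c["fy"],c["cy"]],[0,0,1]])
def px2w(n,u,v,z):
    c=d[n];R=cv2.Rodrigues(np.array(c["rvec"]))[0];o=-R.T@c["tvec"]
    r=R.T@np.linalg.inv(K(c))@[u,v,1];return o+r*(z-o[2])/r[2]
def w2px(n,P):
    c=d[n];return cv2.projectPoints(np.array(P,float).reshape(-1,1,3),np.array(c["rvec"]),np.array(c["tvec"]),K(c),None)[0].reshape(-1,2)
E
```

```text
(no output)
```

View pics/a.png

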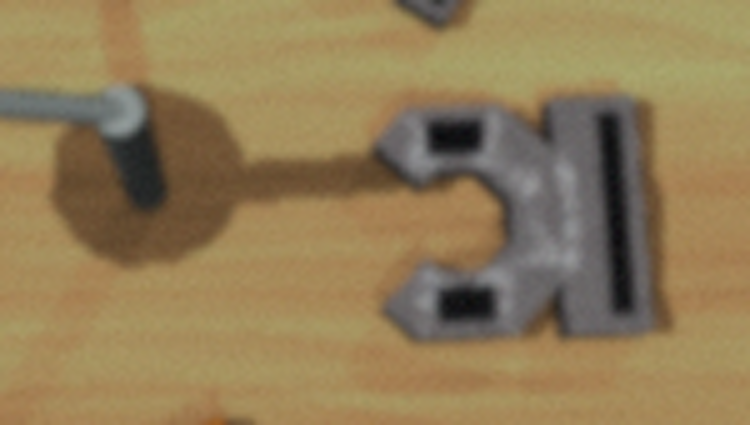

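View pics/b.png

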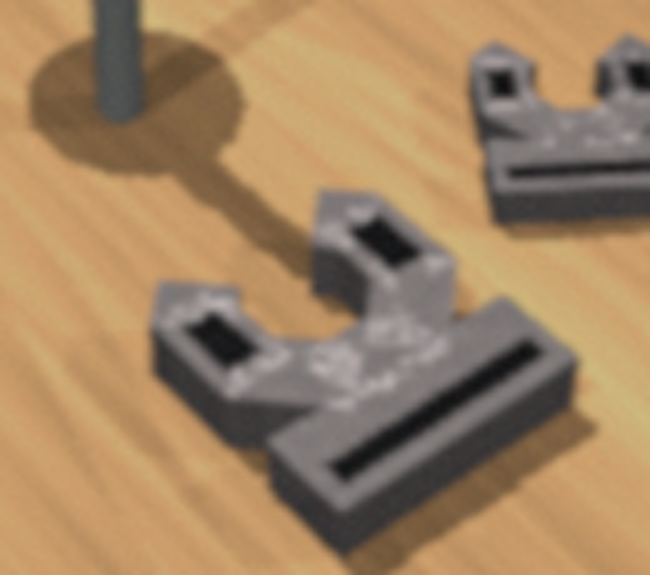

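In the top crop, the bar's top corners are at (636,96), (652,335), (546,98) and (560,335), the jaw tips at (377,150) and (386,308), and the pole foot at about (149,198). In the side crop, the pole foot is at about (119,115), and the bar's top corners are at (578,360), (345,515), (505,298) and (272,445).

```bash
python3 - <<'E'
from geo import *
T=lambda u,v,z:px2w("top",270+u/5,165+v/5,z)
S=lambda u,v,z:px2w("side",280+u/5,190+v/5,z)
print("pole",T(149,198,0),S(119,115,0),"top",T(125,112,.24))
n=["rearA","rearB","frontA","frontB","tipA","tipB"]
ps=[(636,96),(652,335),(546,98),(560,335),(377,150),(386,308)]
q=[T(*p,.03) for p in ps]
for a,b in zip(n,q): print(a,b.round(4))
s=[S(*p,.03) for p in [(578,360),(345,545-30),(505,298),(272,445),(318,195),(160,288)]]
for a,b in zip(n,s): print("S",a,b.round(4))
L=np.array([[-.095,-.062],[-.095,.062],[-.05,-.062],[-.05,.062],[.042,-.0425],[.042,.0425]])
for P in (q,s):
  # A/B labelling: A is +x world; caddy +x ~ +y world => +y caddy ~ -x world => A is -y caddy
  W=np.array(P)[:,:2];Lc=L-L.mean(0);Wc=W-W.mean(0)
  th=np.arctan2((Lc[:,0]*Wc[:,1]-Lc[:,1]*Wc[:,0]).sum(),(Lc*Wc).sum())
  R=np.array([[np.cos(th),-np.sin(th)],[np.sin(th),np.cos(th)]]);o=W.mean(0)-R@L.mean(0)
  print("org",o,"yaw",np.degrees(th),"res mm",(1000*(W-(L@R.T+o))).round(1).tolist())
  for pole in (T(149,198,0)[:2],S(119,115,0)[:2]): print("pole in caddy",R.T@(pole-o),"dir",np.degrees(np.arctan2(*(pole-o)[::-1])))
  print("rear",o+R@[-.095,0])
from station import ctrl
print(cv2.Rodrigues(ctrl.get_obs()["tool_rot"])[0].round(3))
E
```

```text
pole [0.50037252 0.1679394  0.        ] [ 5.03235896e-01  1.63902850e-01 -1.11022302e-16] top [0.50321816 0.16619223 0.24      ]
rearA [ 0.5468 -0.0864  0.03  ]
rearB [ 0.4232 -0.0888  0.03  ]
frontA [ 0.5463 -0.0398  0.03  ]
frontB [ 0.4237 -0.0422  0.03  ]
tipA [0.52   0.0484 0.03  ]
tipB [0.4383 0.0458 0.03  ]
S rearA [ 0.5481 -0.0887  0.03  ]
S rearB [ 0.4275 -0.0943  0.03  ]
S frontA [ 0.5473 -0.0465  0.03  ]
S frontB [ 0.4261 -0.0516  0.03  ]
S tipA [0.5238 0.045  0.03  ]
S tipB [0.4395 0.0407 0.03  ]
org [0.48187866 0.00713524] yaw 91.9696474581204 res mm [[-0.3, -0.7], [0.0, 1.1], [0.7, 0.9], [2.1, 2.7], [-2.9, -2.1], [0.4, -1.9]]
pole in caddy [ 0.16007352 -0.02400979] dir 83.43931586857845
pole in caddy [ 0.15594094 -0.02673273] dir 82.24206855613352
rear [ 0.48514381 -0.08780863]
org [0.48380968 0.00173205] yaw 92.64462109261272 res mm [[-2.0, 1.6], [1.2, 1.8], [-0.7, -1.2], [1.9, -0.5], [-0.6, -0.6], [0.1, -1.0]]
pole in caddy [ 0.16526611 -0.02421417] dir 84.3091655563164
pole in caddy [ 0.16110174 -0.02688825] dir 83.1691648414284
rear [ 0.48819307 -0.09316677]
[[-0.969  0.247 -0.001]
 [ 0.247  0.969 -0.002]
 [ 0.    -0.002 -1.   ]]
```

The two views agree to about 5 mm:
- Caddy origin is about (0.483, 0.004), yaw about 92.3°.
- Pole is about (0.502, 0.166).
- The rear face measures about 122 mm, close to the given 124 mm.

The plan is to push the rear face with both open fingertips, with the tool tilted back from the pole, and steer clockwise. First I raise clear of the lamp.

```bash
cat > rel.py <<'E'
import sys,cv2,numpy as np
from station import ctrl
def R(yaw,tilt):  # tool y at world angle yaw(deg), z down, tilted about tool y
    a=np.radians(yaw);y=np.array([np.cos(a),np.sin(a),0]);z=np.array([0,0,-1.]);x=np.cross(y,z)
    return np.c_[x,y,z]@cv2.Rodrigues(np.array([0,tilt,0.]))[0]
def rel(p,yaw,tilt):
    o=ctrl.get_obs();A=cv2.Rodrigues(o["tool_rot"])[0]
    print(p,yaw,"shift",(A.T@(np.array(p)-o["tool_pos"])).round(4),"turn",cv2.Rodrigues(A.T@R(yaw,tilt))[0].ravel().round(4))
if __name__=="__main__":
    v=list(map(float,sys.argv[1:]))
    for i in range(0,len(v),5): rel(v[i:i+3],v[i+3],v[i+4])
E
python3 -m jog '[[[0,0,-0.05],[0,0,0]],[[0,0,-0.1],[0,0,0]],[[0,0,-0.15],[0,0,0]],[[0,0,-0.18],[0,0,0]],[[0,0,-0.18],[0,0,0]]]' 0.8; python3 rel.py 0.487 -0.16 0.40 2.3 0.25
```

```text
t: 0.6
tool_pos: [0.155, 0.6068, 0.4184]
tool_rot: [0.391, 3.115, 0.016]
contact_force: [-0.4, -1.2, 1.0]
opening: 0.0686
grip_force: 0.0
[0.487, -0.16, 0.4] 2.3 shift [-0.5113 -0.6611  0.012 ] turn [-0.1501  0.209   1.2749]
```

```bash
python3 -m jog '[[[-0.511,-0.661,0.012],[-0.15,0.209,1.275]],[[-0.511,-0.661,0.012],[-0.15,0.209,1.275]],[[-0.511,-0.661,0.012],[-0.15,0.209,1.275]],[[-0.511,-0.661,0.012],[-0.15,0.209,1.275]],[[-0.511,-0.661,0.012],[-0.15,0.209,1.275]]]'; python3 rel.py 0.487 -0.16 0.40 2.3 0.25
```

```text
t: 1.1
tool_pos: [0.2537, 0.3743, 0.4056]
tool_rot: [-1.442, -2.665, -0.147]
contact_force: [1.7, -1.0, 0.3]
opening: 0.068
grip_force: 0.0
[0.487, -0.16, 0.4] 2.3 shift [-0.5697 -0.0959 -0.0784] turn [-0.0718  0.0974  0.533 ]
```

```bash
python3 -m jog '[[[-0.57,-0.096,-0.078],[-0.072,0.097,0.533]],[[-0.57,-0.096,-0.078],[-0.072,0.097,0.533]],[[-0.57,-0.096,-0.078],[-0.072,0.097,0.533]],[[-0.57,-0.096,-0.078],[-0.072,0.097,0.533]],[[-0.57,-0.096,-0.078],[-0.072,0.097,0.533]]]'; python3 rel.py 0.487 -0.16 0.40 2.3 0.25
```

```text
t: 1.6
tool_pos: [0.3548, 0.1454, 0.4036]
tool_rot: [-2.041, -2.131, -0.259]
contact_force: [1.7, 0.9, -0.2]
opening: 0.0682
grip_force: 0.0
[0.487, -0.16, 0.4] 2.3 shift [-0.302   0.119  -0.0736] turn [ 0.001  -0.0011  0.0031]
```

```bash
python3 -m jog '[[[-0.302,0.119,-0.074],[0,0,0]],[[-0.302,0.119,-0.074],[0,0,0]],[[-0.302,0.119,-0.074],[0,0,0]],[[-0.302,0.119,-0.074],[0,0,0]],[[-0.302,0.119,-0.074],[0,0,0]]]'; python3 rel.py 0.487 -0.16 0.05 2.3 0.25
```

```text
t: 2.1
tool_pos: [0.4549, -0.0838, 0.4012]
tool_rot: [-2.039, -2.131, -0.259]
contact_force: [1.3, -0.3, 0.3]
opening: 0.0686
grip_force: 0.0
[0.487, -0.16, 0.05] 2.3 shift [-0.1627  0.0284  0.3208] turn [-0.0002 -0.0018  0.0041]
```

```bash
python3 -m jog '[[[-0.163,0.028,0.321],[0,0,0]],[[-0.163,0.028,0.321],[0,0,0]],[[-0.163,0.028,0.321],[0,0,0]],[[-0.163,0.028,0.321],[0,0,0]],[[-0.163,0.028,0.321],[0,0,0]]]'; python3 rel.py 0.487 -0.16 0.005 2.3 0.25
```

```text
t: 2.6
tool_pos: [0.4762, -0.1347, 0.1562]
tool_rot: [-2.038, -2.132, -0.259]
contact_force: [0.8, 0.0, 0.3]
opening: 0.0684
grip_force: 0.0
[0.487, -0.16, 0.005] 2.3 shift [-0.0626  0.0096  0.14  ] turn [-0.0005 -0.0016  0.0049]
```

```bash
python3 -m jog '[[[-0.06,0.01,0.115],[0,0,0]],[[-0.06,0.01,0.115],[0,0,0]],[[-0.06,0.01,0.115],[0,0,0]],[[-0.06,0.01,0.115],[0,0,0]],[[-0.06,0.01,0.115],[0,0,0]]]'; python3 rel.py 0.487 -0.16 0.005 2.3 0.25; python3 - <<'E'
from station import optics
import cv2
im=optics.get_image("top")["image"];s=optics.get_image("side")["image"]
a=cv2.resize(im[150:260,270:460],(760,440),interpolation=cv2.INTER_CUBIC)
cv2.imwrite("pics/c.png",a);cv2.imwrite("pics/cs.png",s)
E
```

```text
t: 3.1
tool_pos: [0.4881, -0.1633, 0.0328]
tool_rot: [-2.037, -2.131, -0.259]
contact_force: [0.6, -0.8, 0.9]
opening: 0.0687
grip_force: 0.0
[0.487, -0.16, 0.005] 2.3 shift [-0.0037 -0.001   0.0278] turn [-0.0006 -0.0024  0.0048]
```

View pics/c.png

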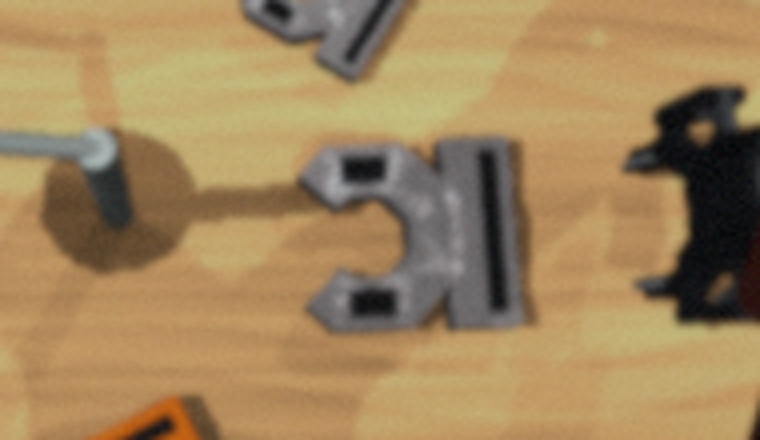

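The picture shows the fingertips at (632,163) and (640,287) and the bar from row 140 to 327, so the tips sit about 5 mm too far to +x. I'll lower, re-centre and compute the arc waypoints.

```bash
python3 -m jog '[[[-0.003,-0.005,0.028],[0,0,0]],[[-0.003,-0.005,0.028],[0,0,0]],[[0.03,-0.005,0.02],[0,0,0]],[[0.042,-0.005,0.017],[0,0,0]],[[0.042,-0.005,0.017],[0,0,0]]]'; python3 - <<'E'
import numpy as np
from rel import rel
C=np.array([.884,-.0145]);p0=np.array([.483,-.1])
for a in (2.2,4.4,6.6,8.8):
    t=np.radians(-a);p=C+np.array([[np.cos(t),-np.sin(t)],[np.sin(t),np.cos(t)]])@(p0-C)
    rel([*p.round(4),.005],2.3-a,.25)
E
```

```text
t: 3.7
tool_pos: [0.4834, -0.1191, 0.03]
tool_rot: [-2.039, -2.14, -0.261]
contact_force: [-0.1, 0.4, 0.6]
opening: 0.0684
grip_force: 0.0
[np.float64(0.48), np.float64(-0.0845), 0.005] 0.09999999999999964 shift [ 0.0275 -0.0019  0.0328] turn [-0.0048  0.0018  0.046 ]
[np.float64(0.4776), np.float64(-0.069), 0.005] -2.1000000000000005 shift [ 0.0426 -0.0036  0.0366] turn [-0.0143  0.0017  0.0832]
[np.float64(0.4758), np.float64(-0.0533), 0.005] -4.3 shift [ 0.0579 -0.0046  0.0404] turn [-0.0237  0.0015  0.1204]
[np.float64(0.4746), np.float64(-0.0376), 0.005] -6.500000000000001 shift [ 0.0732 -0.0051  0.0443] turn [-0.0332  0.0014  0.1576]
```

```bash
python3 -m jog '[[[-0.006,0,0.023],[0,0,0]],[[-0.006,0,0.023],[0,0,0]],[[-0.001,0,0.0245],[0,0,0]],[[0.004,0,0.0255],[0,0,0]],[[0.004,0,0.0255],[0,0,0]]]'; python3 rel.py 0.483 -0.1 0.005 2.3 0.25 0.48 -0.0845 0.005 0.1 0.25 0.4776 -0.069 0.005 -2.1 0.25
```

```text
t: 4.2
tool_pos: [0.4819, -0.1089, 0.0044]
tool_rot: [-2.038, -2.135, -0.26]
contact_force: [0.1, 0.5, -0.4]
opening: 0.068
grip_force: 0.0
[0.483, -0.1, 0.005] 2.3 shift [0.0087 0.0015 0.0016] turn [ 0.002  -0.0002  0.0063]
[0.48, -0.0845, 0.005] 0.1 shift [ 0.0239 -0.0008  0.0055] turn [-0.0075 -0.0003  0.0435]
[0.4776, -0.069, 0.005] -2.1 shift [ 0.039  -0.0024  0.0094] turn [-0.017  -0.0004  0.0807]
```

```bash
python3 -m jog '[[[0.004,0,0.001],[0,0,0.003]],[[0.009,0.001,0.002],[0.001,0,0.006]],[[0.014,0,0.003],[-0.001,0,0.019]],[[0.019,0,0.004],[-0.004,0,0.031]],[[0.024,-0.001,0.0055],[-0.0075,0,0.0435]]]'; python3 rel.py  0.4776 -0.069 0.005 -2.1 0.25 .4758 -.0533 .005 -4.3 .25
```

```text
t: 4.7
tool_pos: [0.4796, -0.0845, 0.0045]
tool_rot: [-2.088, -2.089, -0.262]
contact_force: [-0.4, -2.8, 0.3]
opening: 0.0679
grip_force: 1.2
[0.4776, -0.069, 0.005] -2.1 shift [ 0.0151 -0.002   0.0033] turn [-0.0094  0.0002  0.0356]
[0.4758, -0.0533, 0.005] -4.3 shift [ 0.0304 -0.0038  0.0072] turn [-0.0189  0.0002  0.0728]
```

Force on the tool is −2.8 N along y, so it is in contact and the caddy is sliding. I'll continue the arc.

```bash
python3 -m jog '[[[0.006,-0.001,0.0013],[-0.004,0,0.0142]],[[0.012,-0.0016,0.0026],[-0.0075,0,0.0285]],[[0.018,-0.0024,0.004],[-0.011,0,0.043]],[[0.024,-0.003,0.0056],[-0.015,0,0.058]],[[0.030,-0.0038,0.0072],[-0.019,0,0.073]]]'; python3 rel.py  .4758 -.0533 .005 -4.3 .25 .4746 -.0376 .005 -6.5 .25
cat > look.py <<'E'
import sys,cv2
from station import optics
n=sys.argv[1];im=optics.get_image("top")["image"]
cv2.imwrite(f"pics/{n}.png",cv2.resize(im[150:260,270:430],(800,550),interpolation=cv2.INTER_CUBIC))
cv2.imwrite(f"pics/{n}_s.png",optics.get_image("side")["image"])
E
python3 look.py d
```

```text
t: 5.2
tool_pos: [0.4754, -0.0532, 0.0047]
tool_rot: [-2.169, -2.011, -0.272]
contact_force: [-0.1, -1.8, -0.8]
opening: 0.0681
grip_force: 0.8
[0.4758, -0.0533, 0.005] -4.3 shift [ 0.      0.0004 -0.0003] turn [-0.0007 -0.0006 -0.0005]
[0.4746, -0.0376, 0.005] -6.5 shift [ 0.0151 -0.002   0.0036] turn [-0.0102 -0.0006  0.0367]
```

View pics/d.png

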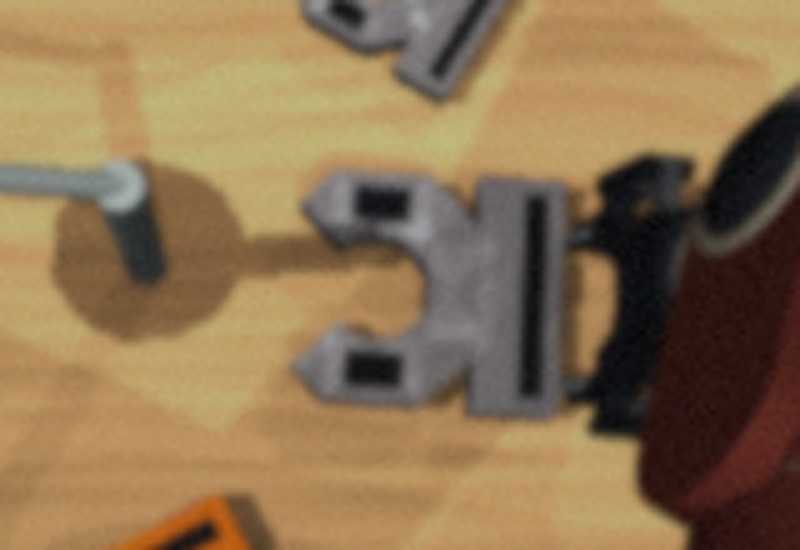

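Both fingers are on the bar. Its corners are at (568,180), (558,413), (480,178) and (470,412), the tips at (303,206) and (295,369), and the pole foot at (149,273). I'll refit the pose.

```bash
cat > fit.py <<'E'
from geo import *
import sys,json
L=np.array([[-.095,-.062],[-.095,.062],[-.05,-.062],[-.05,.062],[.042,-.0425],[.042,.0425]])
def fit(ps,pole=(149,273)):
    W=np.array([px2w("top",270+u/5,150+v/5,.03)[:2] for u,v in ps]);pole=px2w("top",270+pole[0]/5,150+pole[1]/5,0)[:2]
    Lc=L-L.mean(0);Wc=W-W.mean(0)
    th=np.arctan2((Lc[:,0]*Wc[:,1]-Lc[:,1]*Wc[:,0]).sum(),(Lc*Wc).sum())
    R=np.array([[np.cos(th),-np.sin(th)],[np.sin(th),np.cos(th)]]);o=W.mean(0)-R@L.mean(0)
    print("org",o,"yaw",np.degrees(th),"res",(1000*(W-(L@R.T+o))).round(1).tolist());
    for P in (pole,np.array([.5025,.166])): print("pole in caddy",R.T@(P-o))
fit(json.loads(sys.argv[1]))
E
python3 fit.py '[[568,180],[558,413],[480,178],[470,412],[303,206],[295,369]]'
```

```text
org [0.48677573 0.04832207] yaw 86.56845252515042 res [[-0.5, -0.8], [3.0, 1.6], [-1.6, -0.2], [1.3, 1.4], [-1.3, -1.2], [-0.9, -0.7]]
pole in caddy [ 0.12021672 -0.0064126 ]
pole in caddy [ 0.11840813 -0.00865235]
```

```bash
python3 -m jog '[[[0.005,-0.001,0.001],[-0.003,0,0.012]],[[0.010,-0.0015,0.0023],[-0.007,0,0.024]],[[0.015,-0.002,0.0035],[-0.01,0,0.036]],[[0.0186,-0.0023,0.0044],[-0.0122,0,0.0445]],[[0.023,-0.0025,0.0055],[-0.0122,0,0.0445]]]'; python3 rel.py .4805 .0156 .005 -7 .25
```

```text
t: 5.8
tool_pos: [0.4748, -0.0297, 0.0052]
tool_rot: [-2.218, -1.965, -0.279]
contact_force: [0.7, -1.6, -0.8]
opening: 0.068
grip_force: 0.7
[0.4805, 0.0156, 0.005] -7.0 shift [0.0442 0.0002 0.0115] turn [-0.     -0.0004  0.0014]
```

```bash
python3 -m jog '[[[0.007,0,0.0018],[0,0,0]],[[0.014,0,0.0036],[0,0,0]],[[0.021,0,0.0054],[0,0,0]],[[0.028,0,0.0072],[0,0,0]],[[0.035,0,0.009],[0,0,0]]]';  python3 look.py e
```

```text
t: 6.3
tool_pos: [0.4792, 0.0066, 0.0051]
tool_rot: [-2.217, -1.965, -0.279]
contact_force: [0.0, -1.1, -0.6]
opening: 0.0682
grip_force: 0.9
```

View pics/e.png

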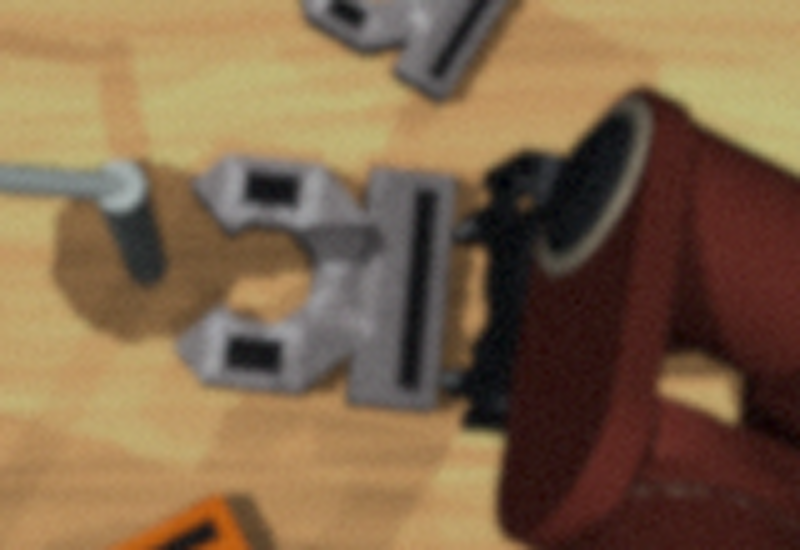

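The jaws are just short of the pole. The bar's corners are at (458,176), (438,408), (370,172) and (348,402), the tips at (194,187) and (179,348). The pole foot at (149,273) is well inside the flare.

```bash
python3 fit.py '[[458,176],[438,408],[370,172],[348,402],[194,187],[179,348]]'
```

```text
org [0.49474249 0.1068748 ] yaw 83.73725362122411 res [[-0.7, 0.1], [2.6, 0.5], [-3.0, 1.0], [1.2, 1.4], [-0.4, -1.0], [0.3, -2.0]]
pole in caddy [0.06131435 0.00106498]
pole in caddy [ 0.0596186  -0.00126137]
```

```bash
python3 -m jog '[[[0.008,0,0.002],[0,0,0]],[[0.016,0,0.004],[0,0,0]],[[0.024,0,0.006],[0,0,0]],[[0.032,0,0.0082],[0,0,0]],[[0.04,0,0.0102],[0,0,0]]]';python3 -m jog '[[[0.005,0,0.0013],[0,0,0]],[[0.010,0,0.0026],[0,0,0]],[[0.015,0,0.0038],[0,0,0]],[[0.02,0,0.0051],[0,0,0]],[[0.023,0,0.0059],[0,0,0]]]'
```

```text
t: 6.9
tool_pos: [0.4842, 0.0476, 0.0052]
tool_rot: [-2.217, -1.965, -0.279]
contact_force: [0.4, -1.9, -0.6]
opening: 0.0683
grip_force: 0.8
t: 7.4
tool_pos: [0.487, 0.0708, 0.0051]
tool_rot: [-2.217, -1.965, -0.279]
contact_force: [-0.5, -2.6, 0.3]
opening: 0.0685
grip_force: 1.0
```

```bash
python3 -m jog '[[[0.0015,0,0.0004],[0,0,0]],[[0.003,0,0.0008],[0,0,0]],[[0.0045,0,0.0012],[0,0,0]],[[0.006,0,0.0015],[0,0,0]],[[0.0065,0,0.0017],[0,0,0]]]';python3 -m jog '[[[0.001,0,0.0003],[0,0,0]],[[0.002,0,0.0005],[0,0,0]]]'
```

```text
t: 7.9
tool_pos: [0.4878, 0.0771, 0.0051]
tool_rot: [-2.217, -1.965, -0.279]
contact_force: [-0.3, -1.2, 0.6]
opening: 0.0683
grip_force: 1.1
t: 8.1
tool_pos: [0.4881, 0.0791, 0.0052]
tool_rot: [-2.217, -1.965, -0.279]
contact_force: [-0.9, -2.1, 0.4]
opening: 0.0682
grip_force: 1.0
```

```bash
for i in 1 2; do :; done; python3 -m jog '[[[0.001,0,0.0003],[0,0,0]],[[0.002,0,0.0005],[0,0,0]]]' | grep -E "pos|force"; python3 -m jog '[[[0.001,0,0.0003],[0,0,0]],[[0.0015,0,0.0004],[0,0,0]]]'| grep -E "pos|force"
```

```text
tool_pos: [0.4883, 0.0812, 0.0052]
contact_force: [-0.7, -1.2, 1.1]
grip_force: 1.0
tool_pos: [0.4885, 0.0822, 0.0051]
contact_force: [-1.6, -5.9, 2.2]
grip_force: 3.3
```

```bash
python3 -m jog '[[[0.0007,0,0.0002],[0,0,0]],[[0.001,0,0.0003],[0,0,0]]]' | grep -E "pos|force"; python3 look.py f
```

```text
tool_pos: [0.4886, 0.0823, 0.0051]
contact_force: [-3.5, -10.7, 3.8]
grip_force: 5.2
```

View pics/f.png

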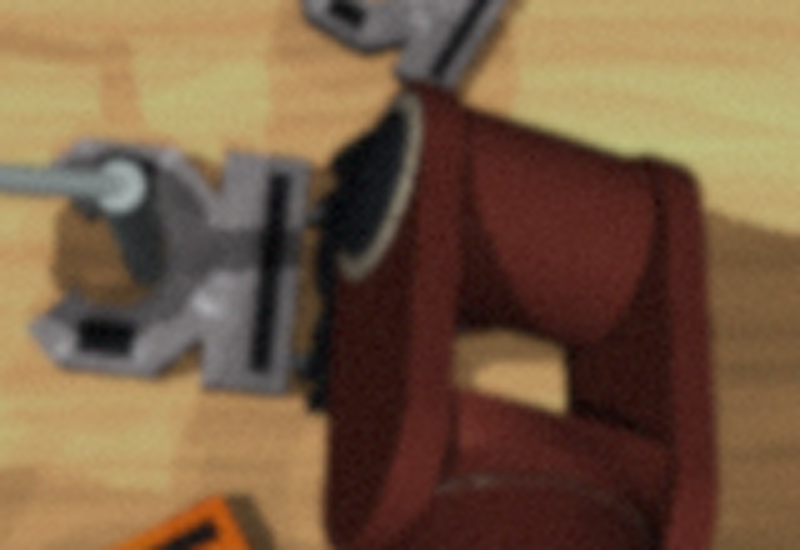

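The pole is inside the opening and against the back wall at about (150,270). The force rose to 11 N with no more travel, so it is home. I'll back straight off.

```bash
python3 -m jog '[[[-0.005,0,-0.0013],[0,0,0]],[[-0.02,0,-0.0051],[0,0,0]],[[-0.05,0,-0.0128],[0,0,0]],[[-0.07,0,-0.0179],[0,0,0]],[[-0.07,0,-0.0179],[0,0,0]]]'; python3 look.py g
```

```text
t: 9.3
tool_pos: [0.4801, 0.0108, 0.0051]
tool_rot: [-2.22, -1.962, -0.281]
contact_force: [0.0, 0.0, 0.2]
opening: 0.0684
grip_force: 0.0
```

View pics/g_s.png

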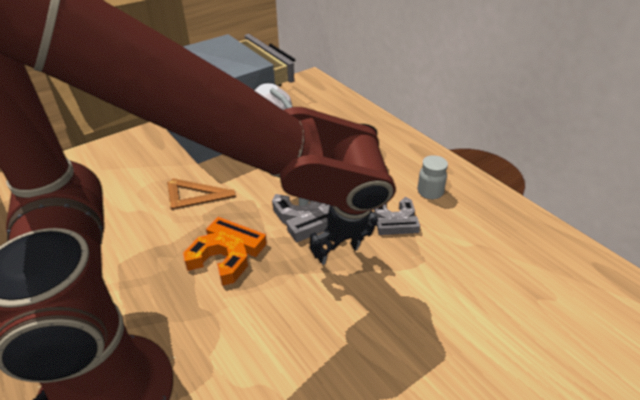

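The gripper, near (345,235), is clear of the caddy, which lies flat near (300,215). The set square, canister and look-alikes haven't moved. I'll check the final top view once before handing in.

View pics/g.png

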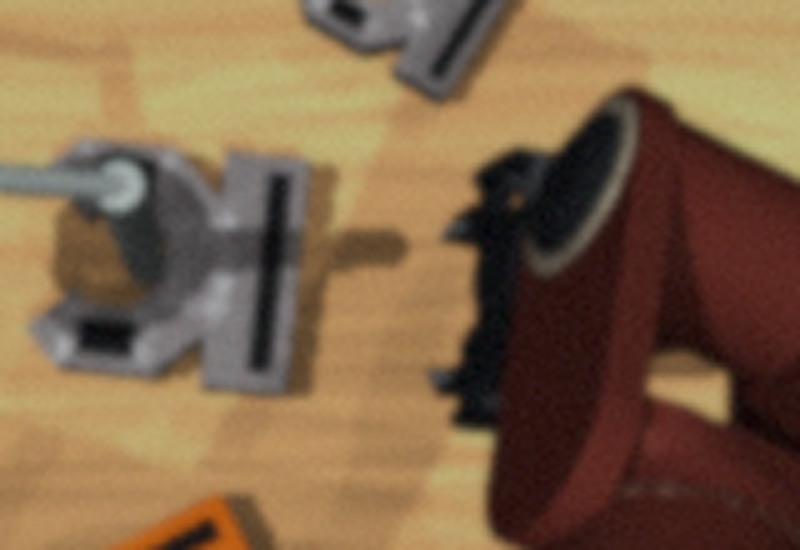

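The caddy stayed put with the pole at the back of its opening (about (150,270)), and the gripper is clear.

```bash
python3 -c "
from station import job; print(job.finish_job())"
```

```text
the job is handed in; nothing more can be done
None
```

I slid the larger grey caddy flat across the desk until the lamp pole sat against the back of its opening, backed the gripper clear without touching any bystander, and handed the job in at about 9.4 s; no verdict was returned.

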